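# Fit the retaining ring on the autosampler drive axle

## Task

Fold both flaps of the small carton well back to the outside, then take out the circlip pliers, which already carry the snap ring on their tips. Squeeze the handles to spread the ring, lower it level over the end of the steel axle stub on the sampler drive without forcing it, and bring it to the height of the dark groove, centred on the axle. Finish there, still gripping the pliers so that the ring stays spread at the groove and hangs clear of the gear (do not let go), with the carton still open and the other things on the bench left where they are.

Things in the scene. Friction and masses are not known exactly. Their poses are not given: they have to be found in the camera images.
- carton_mouth (a point): fixed cardboard carton, 258 mm (its x) by 173 mm (its y), 55 mm high, walls and floor 4 mm; this point is the centre of its mouth, 55 mm above the bench; z up. A flap is hinged along each long rim (y = +86.5 and -86.5 mm). The pliers lie inside along x, jaws towards +x, on two cardboard cradle blocks 18 mm high
- flap_left (a joint): carton flap hinged at the mouth's +y rim, 258 mm long, 80 mm wide, 3 mm thick. rad: 0 flat shut, 1.57 upright, stop at 2.5 folded back outside. Starts ajar, 0.85 to 1.25. Light friction hinge (under 1 N at the edge), stays where left; can be pushed over from inside by closed fingers put down between the flaps and moved outwards just above the rim
- flap_right (a joint): the same for the flap hinged at the -y rim; its values mean the same (0 shut, 1.57 upright, 2.5 folded back outside)
- pliers_grip (a point): place to grip the circlip pliers: midway between their two blue handles, at half height. x from handles to jaws, y across the handles, z up. Handles 16 mm tall, from 25 mm ahead (+x) to 63 mm behind this point; outside width here 54 mm relaxed, 36 mm squeezed to the stop (faces then parallel). Carton floor is 22 mm below; cradle blocks start about 35 mm behind and 35 mm ahead
- ring_center (a point): centre of the snap ring on the plier tips (it does not come off), 126 mm along x from pliers_grip and 12 mm below it, same axes. Ring lies flat, 3 mm thick, 4 mm wide; bore 34 mm fully spread (this point is its centre then), about 25 mm relaxed, outside 42 mm. Lugs and jaws are on the handles' side; the jaws lie above the ring, clear of its bore
- ring_l (a joint): how far the ring's +y half is spread, rad: 0 relaxed, 0.25 fully spread (pliers squeezed to their stop). It needs about 0.2 to pass over the axle freely
- ring_r (a joint): the same for the -y half; the two always move together
- pliers: the pliers with ring, 210 mm long, about 0.22 kg; origin at the pivot, 55 mm ahead of pliers_grip, same axes. Squeezing the handles spreads the ring; fully takes about 10 N, use 25 N or more to hold it firmly; springs back when let go
- groove (a point): middle of the groove in the vertical steel axle stub, on its axis. Stub 30 mm across, groove dark, 7 mm high; the stub's flat end is 21.5 mm above this point, the brass gear's hub face 14.5 mm below, the gear (89 mm across) 22.5 mm below, the top of the beige block (110 x 110 mm) 34.5 mm below. Any turn of the pliers about the axle will do
- drive: the sampler drive (block, gear, axle stub), fixed; origin on the bench under the axle, 84.5 mm below the groove's middle, axes along the block's sides; a connector sticks out 28 mm on the block's +x side
- wash_bottle_mid (a point): bystander: white wash bottle, 64 mm across, 160 mm tall; centre, half-way up
- reagent_jar_mid (a point): bystander: grey jar with white lid, 72 mm across, 95 mm tall; centre
- flask_mid (a point): bystander: glass conical flask, 72 mm across the base, 105 mm tall; centre
- spare_bearing_mid (a point): bystander: small steel bearing ring lying flat, 48 mm across, 12 mm tall; centre
- screwdriver_grip (a point): bystander: red-handled screwdriver lying on the table; middle of its handle
- beaker_mid (a point): bystander: clear plastic beaker, 66 mm across, 75 mm tall; centre
Mind the look-alikes: they are no part of the job. There is more than one size of the pliers; the job needs the larger.

How it is judged:
On the way, in this order (a step that is already met when the one before it is completed fails the run):
1. both carton flaps are folded well back (beyond 105 degrees) (value of joint each of flap_left, flap_right above 1.83 rad), for 0.2 s.
2. the pliers are lifted out of the carton in the fingers (height (world z) of pliers_grip above 0.09 m and height (world z) of ring_center above 0.07 m and contact force between the fingers and pliers above 1 N), for 0.2 s.
3. the spread ring is over the end of the axle stub (horizontal distance between ring_center and groove below 0.012 m and z of ring_center in the frame of groove above 0.018 m and value of joint each of ring_l, ring_r above 0.19 rad), for 0.1 s.
At the end, for the whole second after the job is handed in: the program has ended with the pliers still gripped: ring spread (each half over 0.19 rad), level within 7 degrees, its centre within 3.5 mm of the axle's axis and within 3.5 mm of the groove's mid-height, at rest, leaning on the drive with less than 8 N, both flaps beyond upright, nothing let go (horizontal distance between ring_center and groove below 0.0035 m and z of ring_center in the frame of groove between -0.0035 and 0.0035 m and angle between ring_center's own z axis and vertical below 0.12 rad and value of joint each of ring_l, ring_r above 0.19 rad and contact force between the fingers and pliers above 2 N and contact force between pliers and drive below 8 N and linear speed of pliers below 0.02 m/s and value of joint each of flap_left, flap_right above 1.57 rad); the arm keeps its last pose, push and grip.
It fails at once if the ring or pliers are forced against the drive (over 25 N) (contact force between pliers and drive above 25 N).
It fails at once if a bystander is pushed aside or knocked over (centre moved over 30 mm) (distance of any of wash_bottle_mid, reagent_jar_mid, flask_mid, spare_bearing_mid, screwdriver_grip, beaker_mid from where it was at the start of the episode above 0.03 m).
It also fails if it takes over 61 s, if anything falls off the work surface, if the arm or the gripper's body presses on something with over 40 N, if the wrist force passes 120 N, or if a joint passes its speed limit or range.

## Robot

A 6-joint arm with a two-finger parallel gripper is mounted at the origin on the work surface. World frame = base frame: x ahead of the robot, y to its left, z up, the work surface at z = 0. Lengths are in m, angles in rad, forces in N, time in s.
With the tool pointing down it reaches from about 0.25 to 0.775 m from the base axis. Payload 4 kg.
Tool frame: the origin (TCP) lies midway between the tips of the shut fingers; the grasp point (between the pads) lies 19 mm behind it; z points along the fingers, y is the line along which they close (so a half turn about z gives the same grasp; the last joint's range is limited). The gripper opens to 85 mm and grips with 20 to 120 N. Pads are 22 mm wide; open, the fingers measure 114 mm over their backs; the gripper's body (76 mm by 85 mm) begins 54 mm behind the grasp point. The pads swing forward as they close: fully open they stand 13 mm farther back than shut.
Start: joints at [-1.43, 0.087, 1.371, -0, 1.684, -0.103], TCP at [0.133, -0.534, 0.196] pointing down, gripper open.
Joint ranges: [-3.1, 3.1], [-0.76, 2.03], [0.27, 2.55], [-1.08, 4.22], [0.17, 2.65], [-2.57, 2.57]. Speed limits (rad/s): [2.79, 2.79, 3.14, 3.14, 3.14, 3.14].

## Interface

Orientations are given as [roll, pitch, yaw] about the fixed x, y, z axes, in that order (R = Rz(yaw) Ry(pitch) Rx(roll)).
In Python, from plant import env, optics, ticket gives the robot as it stands.
- The arm moves only by the tool step_arm, never from a script. Its argument "targets" is text: rows parted by semicolons, each of 7 numbers parted by spaces: the turn, a rotation vector about the tool's x, y, z scaled (see below), then the shift along the tool's x, y, z scaled (see below), then the closure, from 0 (fully open) to 1 (shut). A call has 1 to 5 rows; each row shifts and turns the commanded pose from where the row before left it, along the tool's axes as they then stand; what a row does not reach is not made up. The controller multiplies each number of a shift by 0.02 m and each number of a turn by 60 degrees. A row lasts 1/10 s, in which the tool goes at most 50 mm and 8.59 degrees, less where a joint would pass 70% of its speed; a pose out of reach is approached as far as the arm can. A call with a number of a shift or a turn outside -1 to 1 is refused whole. A call with a gripper value outside its range is refused whole. The fingers move at their own pace and stop on an object; the grip force is fixed at half the most. Time passes only in rows, so rows that do not move let the fingers close. It gives the time, the measured TCP pose, the force, the opening and the grip force at its end, in the units of the state.
- env.observe(): the state, without advancing time (a new reading comes with each control period).
- optics.snapshot(name): name is "scene" or "top" or "wrist"; returns (picture, depth): 420x560x3 uint8, red, green, blue; 420x560 float32, m along the optical axis (not along the pixel's ray), 0 where there is no reading.
- optics.camera_info(name): a dict with "fx", "fy", "cx", "cy" (pixels), "origin" and "rotation" of the camera in the world. Camera axes: x right, y down, z forward; pixel columns grow to the right and rows downward; lengths in m; the calibration is good to about 2 mm. A picture is of the moment at which its call begins: read the wrist's pose just before it. camera_info takes no time and is no camera call; for the wrist camera it gives the pose at the moment of the call.
- ticket.close_job(): hands the job in; it is judged then, once.
The state is a dict: "t": time; "joint_positions": joint angles; "dq": joint speeds; "joint_torque": joint torques, N m; "tcp_pos": TCP position; "ee_rot": TCP orientation; "ft_force": force on the tool from outside, world axes, zero at the start; "ft_torque": the same for the moment, N m; "width": opening from 0.0 (shut) to 1.0 (fully open); "grip_force": force on a finger pad.
Only numpy, scipy, OpenCV 4.12 (cv2) and the standard library are available. Lean on these libraries where they do the work, as an engineer would, in place of code of your own. Each camera call takes 0.05 s, during which the arm holds its last target. There are 200 camera calls.

## Working session

There is one attempt and no reset: what is moved stays moved. The work goes in short steps, Python scripts to look and compute and a tool call to move; the robot and the scene stay as the last step left them, time stands still between calls to the robot, and variables do not carry over. Pictures are saved under pics/ and viewed, at most 10 in all, crops included, and the job is handed in when it is done.

Besides the shell and the picture viewer there is one more tool, called after "Call:" by a JSON object that holds its "fn" and its "kwargs". step_arm: Moves the arm, as the interface text tells. Its arguments: {"type":"object","properties":{"targets":{"type":"string"}},"required":["targets"]}

```bash
mkdir -p pics
cat > h.py <<'E'
import numpy as np, cv2
from plant import env, optics, ticket
def snap(n,f=None):
    ci=optics.camera_info(n); im,d=optics.snapshot(n)
    if f: cv2.imwrite('pics/'+f,im[:,:,::-1])
    return ci,im,d
def ray(ci,u,v):
    r=np.array([(u-ci['cx'])/ci['fx'],(v-ci['cy'])/ci['fy'],1.0]); return np.array(ci['origin']),np.array(ci['rotation'])@r
def plane(ci,u,v,z):
    o,r=ray(ci,u,v); return o+r*(z-o[2])/r[2]
def cloud(ci,d):
    v,u=np.indices(d.shape); P=np.stack([(u-ci['cx'])/ci['fx']*d,(v-ci['cy'])/ci['fy']*d,d],-1)
    return P@np.array(ci['rotation']).T+np.array(ci['origin'])
E
python3 - <<'E'
from h import *
s=env.observe(); print(s)
for n in('top','scene'):
    ci,im,d=snap(n,n+'1.png'); np.savez(n+'1.npz',im=im,d=d); print(n,ci)
E
```

```text
{'t': 0.0, 'joint_positions': array([-1.43012678e+00,  8.79717377e-02,  1.37226013e+00, -1.59112846e-06,
        1.68357593e+00, -1.03065852e-01]), 'dq': array([ 0.00116492,  0.00159718,  0.00055109, -0.00110773,  0.00076674,
        0.00019021]), 'joint_torque': array([-4.71919047e-04, -3.51870954e+01, -3.13274145e+01, -3.00176443e-04,
        1.07924477e-02, -1.27069930e-05]), 'tcp_pos': array([ 0.1326644 , -0.53317627,  0.19482707]), 'ee_rot': array([-3.13938910e+00, -2.26328507e-04,  2.43734973e-01]), 'ft_force': array([-0.0060634 , -0.28556705,  0.17508395]), 'ft_torque': array([ 0.02366766, -0.01971596, -0.00482385]), 'grip_force': 0.0, 'width': 1.0019855791701848}
top {'fx': 498.8074782263744, 'fy': 498.8074782263744, 'cx': 276.40245042594273, 'cy': 210.8308777589967, 'origin': array([ 0.40250613, -0.00456523,  1.33359568]), 'rotation': array([-3.0373722 ,  0.01635451, -1.56246597])}
scene {'fx': 406.0163481191675, 'fy': 406.0163481191675, 'cx': 278.1728293517416, 'cy': 212.07393704639256, 'origin': array([1.41537888, 0.24320134, 0.78234751]), 'rotation': array([-2.22436808, -0.01503703,  1.84655278])}
```

```bash
sed -i '2a from scipy.spatial.transform import Rotation as Ro\ndef rot(r):\n    r=np.array(r); return r if r.ndim==2 else Ro.from_euler("xyz",r).as_matrix()' h.py; sed -i "s/np.array(ci\['rotation'\])/rot(ci['rotation'])/" h.py; cat h.py | head -20; python3 -c "
import cv2;im=cv2.imread('pics/top1.png');cv2.imwrite('pics/top1b.png',cv2.resize(im,(800,600)))"
```

```text
import numpy as np, cv2
from plant import env, optics, ticket
from scipy.spatial.transform import Rotation as Ro
def rot(r):
    r=np.array(r); return r if r.ndim==2 else Ro.from_euler("xyz",r).as_matrix()
def snap(n,f=None):
    ci=optics.camera_info(n); im,d=optics.snapshot(n)
    if f: cv2.imwrite('pics/'+f,im[:,:,::-1])
    return ci,im,d
def ray(ci,u,v):
    r=np.array([(u-ci['cx'])/ci['fx'],(v-ci['cy'])/ci['fy'],1.0]); return np.array(ci['origin']),rot(ci['rotation'])@r
def plane(ci,u,v,z):
    o,r=ray(ci,u,v); return o+r*(z-o[2])/r[2]
def cloud(ci,d):
    v,u=np.indices(d.shape); P=np.stack([(u-ci['cx'])/ci['fx']*d,(v-ci['cy'])/ci['fy']*d,d],-1)
    return P@rot(ci['rotation']).T+np.array(ci['origin'])
```

View pics/top1b.png

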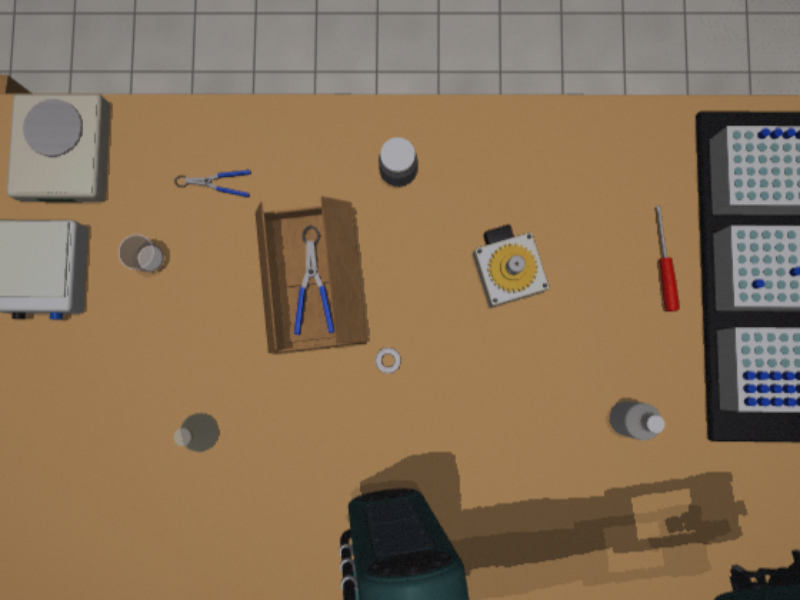

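View pics/scene1.png

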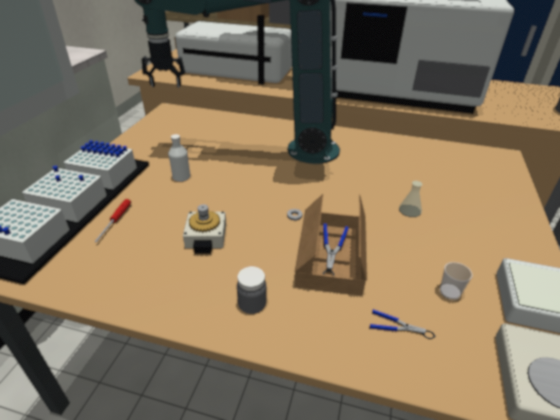

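Candidates for the pliers (in the 800×600 top view): the larger pair inside the carton at (313,280), and a smaller pair loose on the bench at (213,183). I choose the one in the carton. Drive at (511,268); the bearing ring at (388,360) is a look‑alike for the snap ring. I'll measure next and check with one crop.

Run:
```python
from h import *
import cv2
ci=optics.camera_info('top'); z=np.load('top1.npz'); im,d=z['im'],z['d']; C=cloud(ci,d)
print('bench z',np.median(C[280:330,200:230,2]))
hsv=cv2.cvtColor(im,cv2.COLOR_RGB2HSV)
m=cv2.inRange(hsv,(105,120,60),(130,255,255)); m[:, :185]=0; m[:,260:]=0; m[:190]=0;m[240:]=0
n,l,st,ce=cv2.connectedComponentsWithStats(m)
for i in range(1,n):
    if st[i,4]<15: continue
    P=C[l==i]; print('blue',st[i],ce[i],'z',np.percentile(P[:,2],[10,50,90]).round(4))
    zz=0.034
    v,u=np.nonzero(l==i); Q=np.array([plane(ci,a,b,zz)[:2] for a,b in zip(u,v)])
    c=Q.mean(0); w,V=np.linalg.eigh(np.cov((Q-c).T)); ax=V[:,1]*np.sign(V[0,1]); t=(Q-c)@ax
    print(c.round(4),'dir deg',np.degrees(np.arctan2(ax[1],ax[0])).round(2),'ext',t.min().round(4),t.max().round(4))
# flap rims & heights around carton: x-slices
for v in (165,180,200,225):
    for u in range(176,264,3):
        p=C[v,u]; print(f'{u}:{p[0]:.3f},{p[1]:.3f},{p[2]:.3f}',end=' ')
    print()
# axle
m=(C[...,2]>0.095)&(C[...,2]<0.12); m[:,:330]=0;m[:,390:]=0; m[:155]=0;m[215:]=0
print('axle top px',m.sum(),C[m].mean(0), np.argwhere(m).mean(0))
g=cv2.inRange(hsv,(18,120,80),(32,255,255)); g[:,:330]=0;g[:,390:]=0;g[:155]=0;g[215:]=0
c,_=cv2.findContours(g,0,1); c=max(c,key=cv2.contourArea); (cx,cy),r=cv2.minEnclosingCircle(c); print('gear',cx,cy,r,plane(ci,cx,cy,0.062), 'z',np.median(C[g>0][:,2]))
cv2.imwrite('pics/crop1.png',cv2.hconcat([cv2.resize(im[130:255,170:265,::-1],None,fx=4,fy=4,interpolation=3),cv2.resize(im[130:255,320:395,::-1],None,fx=4,fy=4,interpolation=3)]))
```

```text
bench z -0.0007955344696101152
blue [206 201   7  33 120] [209.21666667 217.40833333] z [0.0303 0.0333 0.0359]
[0.5198 0.1939] dir deg -5.4 ext -0.0415 0.0435
blue [224 200  10  33 119] [228.34453782 216.21008403] z [0.0294 0.0321 0.0354]
[0.5233 0.1437] dir deg 13.06 ext -0.0427 0.0438
176:0.666,0.293,-0.001 179:0.665,0.285,0.001 182:0.648,0.258,0.089 185:0.640,0.242,0.131 188:0.666,0.260,-0.001 191:0.666,0.252,-0.001 194:0.666,0.244,-0.001 197:0.665,0.235,0.002 200:0.666,0.228,-0.003 203:0.665,0.218,0.007 206:0.665,0.210,0.004 209:0.665,0.202,0.004 212:0.663,0.193,0.014 215:0.665,0.186,0.005 218:0.665,0.178,0.003 221:0.666,0.170,0.002 224:0.667,0.162,-0.002 227:0.643,0.140,0.120 230:0.644,0.133,0.115 233:0.645,0.126,0.107 236:0.648,0.120,0.092 239:0.649,0.113,0.087 242:0.652,0.107,0.073 245:0.653,0.099,0.068 248:0.655,0.092,0.058 251:0.666,0.088,0.002 254:0.668,0.081,-0.005 257:0.667,0.072,-0.001 260:0.667,0.064,0.000 263:0.668,0.056,-0.005 
176:0.625,0.292,-0.003 179:0.625,0.284,-0.004 182:0.613,0.261,0.070 185:0.605,0.244,0.115 188:0.624,0.258,0.005 191:0.624,0.250,0.003 194:0.62
[... 1363 characters left out ...]
231,0.003 200:0.502,0.223,0.005 203:0.502,0.215,0.004 206:0.502,0.207,0.002 209:0.500,0.195,0.028 212:0.502,0.190,0.005 215:0.503,0.183,-0.001 218:0.502,0.174,0.004 221:0.502,0.167,0.001 224:0.501,0.157,0.016 227:0.501,0.149,0.019 230:0.500,0.139,0.035 233:0.502,0.133,0.014 236:0.494,0.115,0.114 239:0.495,0.109,0.106 242:0.496,0.102,0.093 245:0.496,0.095,0.088 248:0.498,0.089,0.073 251:0.498,0.081,0.071 254:0.499,0.074,0.060 257:0.503,0.070,-0.000 260:0.504,0.062,-0.004 263:0.504,0.054,-0.005 
axle top px 115 [ 0.59885214 -0.19374363  0.1041594 ] [184.2173913  361.25217391]
gear 358.4752502441406 187.16024780273438 16.77569007873535 [ 0.59789753 -0.1930457   0.062     ] z 0.06156259828040056
```

View pics/crop1.png

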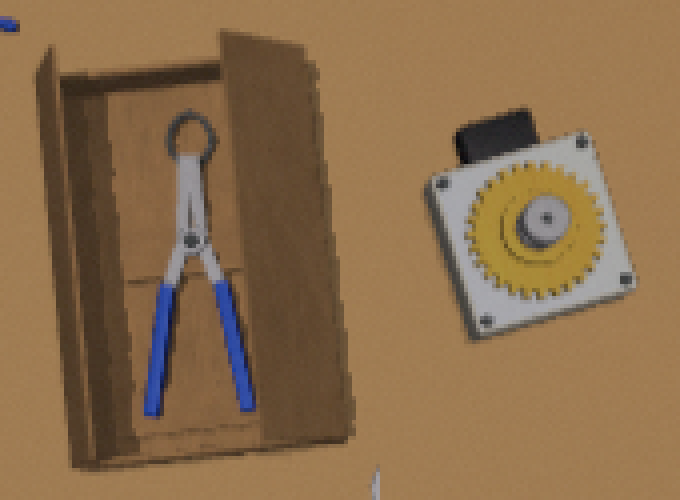

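Crop shows the larger pliers in the carton: ring at crop (191,137), blue handles at (160,350)/(235,345), jaws toward +x. The left flap is nearly upright and the right one about 1 rad. The axle end is at crop (548,215). Carton centre is about (0.572, 0.170). I go there with closed fingers at yaw ≈ 0.07.

Call:
{"fn": "step_arm", "kwargs": {"targets": "0 0 0.083 0 0 0 1; 0 0 0.083 0 0 0 1; 0 0 0 0 0 0 1"}}

```text
t: 0.4
tcp_pos: [0.1327, -0.5334, 0.1953]
ee_rot: [-3.14, 0.0, 0.07]
ft_force: [-0.2, -1.4, 0.6]
width: 0.509
grip_force: 0.0
```

Call:
{"fn": "step_arm", "kwargs": {"targets": "0 0 0 0.72 -0.99 0 1; 0 0 0 0.72 -0.99 0 1; 0 0 0 0.72 -0.99 0 1; 0 0 0 0.72 -0.99 0 1; 0 0 0 0.72 -0.99 0 1"}}

```text
t: 0.9
tcp_pos: [0.198, -0.4289, 0.1957]
ee_rot: [-3.141, 0.0, 0.072]
ft_force: [0.6, -0.4, 0.8]
width: -0.005
grip_force: 0.0
```

Call:
{"fn": "step_arm", "kwargs": {"targets": "0 0 0 0.72 -0.99 0 1; 0 0 0 0.72 -0.99 0 1; 0 0 0 0.72 -0.99 0 1; 0 0 0 0.72 -0.99 0 1; 0 0 0 0.72 -0.99 0 1"}}

```text
t: 1.4
tcp_pos: [0.2629, -0.3251, 0.1958]
ee_rot: [-3.141, 0.0, 0.072]
ft_force: [1.3, -0.2, -0.4]
width: -0.001
grip_force: 0.0
```

Call:
{"fn": "step_arm", "kwargs": {"targets": "0 0 0 0.72 -0.99 0 1; 0 0 0 0.72 -0.99 0 1; 0 0 0 0.72 -0.99 0 1; 0 0 0 0.72 -0.99 0 1; 0 0 0 0.72 -0.99 0 1"}}

```text
t: 1.9
tcp_pos: [0.3277, -0.2214, 0.1958]
ee_rot: [-3.142, 0.0, 0.072]
ft_force: [-0.1, 0.7, -0.1]
width: 0.001
grip_force: 0.0
```

Call:
{"fn": "step_arm", "kwargs": {"targets": "0 0 0 0.72 -0.99 0 1; 0 0 0 0.72 -0.99 0 1; 0 0 0 0.72 -0.99 0 1; 0 0 0 0.72 -0.99 0 1; 0 0 0 0.72 -0.99 0 1"}}

```text
t: 2.4
tcp_pos: [0.3926, -0.1176, 0.1958]
ee_rot: [3.142, 0.0, 0.072]
ft_force: [0.5, 0.5, -0.8]
width: -0.001
grip_force: 0.0
```

Call:
{"fn": "step_arm", "kwargs": {"targets": "0 0 0 0.72 -0.99 0 1; 0 0 0 0.72 -0.99 0 1; 0 0 0 0.72 -0.99 0 1; 0 0 0 0.72 -0.99 0 1; 0 0 0 0.72 -0.99 0 1"}}

```text
t: 2.9
tcp_pos: [0.4575, -0.0138, 0.1957]
ee_rot: [3.142, 0.0, 0.072]
ft_force: [0.2, -0.3, -1.3]
width: 0.0
grip_force: 0.0
```

Call:
{"fn": "step_arm", "kwargs": {"targets": "0 0 0 0.72 -0.99 0 1; 0 0 0 0.72 -0.99 0 1; 0 0 0 0.72 -0.99 0 1; 0 0 0 0.72 -0.99 0 1; 0 0 0 0.72 -0.99 0 1"}}

```text
t: 3.4
tcp_pos: [0.5224, 0.0899, 0.1956]
ee_rot: [3.141, 0.001, 0.072]
ft_force: [0.1, -0.4, 0.7]
width: -0.003
grip_force: 0.0
```

Call:
{"fn": "step_arm", "kwargs": {"targets": "0 0 0 0.72 -0.99 0 1; 0 0 0 0.72 -0.99 0 1; 0 0 0 0.72 -0.99 0 1; 0 0 0 0.6 -0.8 0 1; 0 0 0 0 0 0 1"}}

```text
t: 3.9
tcp_pos: [0.5723, 0.1699, 0.1948]
ee_rot: [-3.141, 0.001, 0.074]
ft_force: [-0.3, -0.1, -1.2]
width: 0.002
grip_force: 0.0
```

Call:
{"fn": "step_arm", "kwargs": {"targets": "0 0 0 0 0 1 1; 0 0 0 0 0 1 1; 0 0 0 0 0 1 1; 0 0 0 0 0 1 1; 0 0 0 0 0 1 1"}}

```text
t: 4.4
tcp_pos: [0.5714, 0.1671, 0.0951]
ee_rot: [3.141, 0.001, 0.071]
ft_force: [0.9, -0.3, 0.4]
width: -0.001
grip_force: 0.0
```

Call:
{"fn": "step_arm", "kwargs": {"targets": "0 0 0 0 0 0.8 1; 0 0 0 0 0 0.5 1; 0 0 0 0 0 0 1"}}

```text
t: 4.7
tcp_pos: [0.5704, 0.1672, 0.068]
ee_rot: [3.141, 0.004, 0.07]
ft_force: [-0.8, -0.1, 0.3]
width: -0.0
grip_force: 0.0
```

Call:
{"fn": "step_arm", "kwargs": {"targets": "0 0 0 0 -0.8 0 1; 0 0 0 0 -0.8 0 1; 0 0 0 0 -0.7 0 1; 0 0 0 0 -0.7 0 1; 0 0 0 0 -0.6 0 1"}}

```text
t: 5.2
tcp_pos: [0.5669, 0.2417, 0.0705]
ee_rot: [-3.142, -0.001, 0.071]
ft_force: [0.4, -0.5, -0.7]
width: -0.002
grip_force: 0.3
```

Call:
{"fn": "step_arm", "kwargs": {"targets": "0 0 0 0 -0.5 0 1; 0 0 0 0 0 0 1"}}

```text
t: 5.4
tcp_pos: [0.5659, 0.2516, 0.0698]
ee_rot: [-3.141, 0.0, 0.072]
ft_force: [0.8, -0.3, -1.2]
width: -0.002
grip_force: 0.0
```

Call:
{"fn": "step_arm", "kwargs": {"targets": "0 0 0 0 1 0 1; 0 0 0 0 1 0 1; 0 0 0 0 1 0 1; 0 0 0 0 1 0 1; 0 0 0 0 0.9 0 1"}}

```text
t: 5.9
tcp_pos: [0.5731, 0.1508, 0.0699]
ee_rot: [3.141, 0.0, 0.069]
ft_force: [-0.5, -0.4, 0.6]
width: -0.001
grip_force: 0.0
```

Call:
{"fn": "step_arm", "kwargs": {"targets": "0 0 0 0 0.8 0 1; 0 0 0 0 0.8 0 1; 0 0 0 0 0.7 0 1; 0 0 0 0 0.6 0 1; 0 0 0 0 0.6 0 1"}}

```text
t: 6.4
tcp_pos: [0.5779, 0.0815, 0.0698]
ee_rot: [-3.141, 0.0, 0.07]
ft_force: [-0.3, 1.3, 0.1]
width: -0.001
grip_force: 0.4
```

Call:
{"fn": "step_arm", "kwargs": {"targets": "0 0 0 0 0.1 0 1; 0 0 0 0 0 0 1; 0 0 0 0 0 0 1"}}

```text
t: 6.7
tcp_pos: [0.5781, 0.0805, 0.0699]
ee_rot: [3.142, 0.0, 0.07]
ft_force: [0.3, 0.6, -0.1]
width: 0.005
grip_force: 0.0
```

Run:
```python
from h import *
ci,im,d=snap('top','top2.png');C=cloud(ci,d)
for v in (200,225):
    for u in list(range(165,192,3))+list(range(245,278,3)):
        p=C[v,u]; print(f'{u}:{p[1]:.3f},{p[2]:.3f}',end=' ')
    print()
```

```text
165:0.320,-0.002 168:0.312,0.001 171:0.303,0.001 174:0.268,0.125 177:0.265,0.105 180:0.261,0.087 183:0.258,0.065 186:0.253,0.051 189:0.254,0.007 245:0.103,0.007 248:0.095,0.007 251:0.083,0.058 254:0.074,0.082 257:0.065,0.109 260:0.056,0.129 263:0.033,0.480 266:0.028,0.479 269:0.023,0.479 272:0.030,0.001 275:0.022,-0.002 
165:0.318,0.001 168:0.310,-0.001 171:0.302,-0.000 174:0.264,0.133 177:0.258,0.124 180:0.256,0.102 183:0.252,0.082 186:0.249,0.061 189:0.246,0.036 245:0.101,0.019 248:0.095,-0.003 251:0.086,0.003 254:0.075,0.059 257:0.065,0.088 260:0.056,0.115 263:0.033,0.484 266:0.028,0.482 269:0.022,0.486 272:0.030,-0.005 275:0.022,-0.004
```

Call:
{"fn": "step_arm", "kwargs": {"targets": "0 0 0 0 0.5 0 1; 0 0 0 0 0.5 0 1; 0 0 0 0 0 0 1"}}

```text
t: 7.05
tcp_pos: [0.5796, 0.0588, 0.07]
ee_rot: [3.141, 0.0, 0.069]
ft_force: [0.6, -0.8, 0.2]
width: 0.0
grip_force: 0.0
```

Call:
{"fn": "step_arm", "kwargs": {"targets": "0 0 0 0 -1 0 1; 0 0 0 0 -1 0 1; 0 0 0 0 -1 0 1; 0 0 0 0 -1 0 1; 0 0 0 0 -1 0 1"}}

```text
t: 7.55
tcp_pos: [0.5725, 0.1605, 0.07]
ee_rot: [3.141, -0.0, 0.069]
ft_force: [0.0, -0.2, -0.9]
width: 0.001
grip_force: 0.0
```

Call:
{"fn": "step_arm", "kwargs": {"targets": "0 0 0 0 -1 0 1; 0 0 0 0 -1 0 1; 0 0 0 0 -1 0 1; 0 0 0 0 -1 0 1; 0 0 0 0 -0.6 0 1"}}

```text
t: 8.05
tcp_pos: [0.566, 0.253, 0.07]
ee_rot: [-3.141, -0.0, 0.071]
ft_force: [-0.5, -0.0, 0.3]
width: 0.004
grip_force: 0.1
```

Call:
{"fn": "step_arm", "kwargs": {"targets": "0 0 0 0 -0.6 0 1; 0 0 0 0 -0.6 0 1; 0 0 0 0 0 0 1"}}

```text
t: 8.35
tcp_pos: [0.5643, 0.277, 0.0699]
ee_rot: [-3.141, -0.0, 0.071]
ft_force: [-0.1, 0.6, -0.4]
width: 0.003
grip_force: 0.0
```

Run:
```python
from h import *
ci,im,d=snap('top','top3.png');C=cloud(ci,d)
for v in (180,225):
    for u in list(range(153,192,3))+list(range(245,278,3)):
        p=C[v,u]; print(f'{u}:{p[1]:.3f},{p[2]:.3f}',end=' ')
    print()
```

```text
153:0.233,0.451 156:0.221,0.475 159:0.215,0.478 162:0.211,0.472 165:0.211,0.453 168:0.210,0.434 171:0.243,0.267 174:0.278,0.085 177:0.273,0.072 180:0.267,0.064 183:0.263,0.049 186:0.260,0.024 189:0.255,0.007 245:0.104,0.003 248:0.092,0.056 251:0.083,0.065 254:0.075,0.077 257:0.067,0.084 260:0.058,0.099 263:0.050,0.115 266:0.043,0.122 269:0.039,-0.003 272:0.031,-0.000 275:0.023,0.000 
153:0.351,-0.002 156:0.342,-0.001 159:0.334,0.001 162:0.325,0.004 165:0.288,0.123 168:0.283,0.112 171:0.190,0.485 174:0.186,0.482 177:0.181,0.481 180:0.180,0.460 183:0.181,0.430 186:0.250,0.056 189:0.245,0.039 245:0.101,0.014 248:0.094,0.003 251:0.087,-0.004 254:0.075,0.052 257:0.066,0.071 260:0.058,0.081 263:0.050,0.092 266:0.042,0.103 269:0.034,0.114 272:0.030,-0.005 275:0.022,0.004
```

Right flap is at about 126° and left about 120°. Now I lift, open, and look with the wrist camera.

Call:
{"fn": "step_arm", "kwargs": {"targets": "0 0 0 0 0.2 -1 1; 0 0 0 0 0.5 -1 1; 0 0 0 -0.3 1 -1 0; 0 0 0 -0.3 1 -1 0; 0 0 0 -0.3 1 -1 0"}}

```text
t: 8.9
tcp_pos: [0.5515, 0.1993, 0.1708]
ee_rot: [3.141, -0.0, 0.069]
ft_force: [0.0, -0.4, 0.2]
width: 0.505
grip_force: 0.0
```

Call:
{"fn": "step_arm", "kwargs": {"targets": "0 0 0 -0.35 1 -1 0; 0 0 0 -0.3 0.55 -0.5 0; 0 0 0 0 0 0 0; 0 0 0 0 0 0 0"}}

```text
t: 9.3
tcp_pos: [0.5407, 0.169, 0.1994]
ee_rot: [-3.141, 0.0, 0.069]
ft_force: [0.3, -0.1, -0.5]
width: 1.003
grip_force: 0.0
```

Run:
```python
from h import *
print(env.observe()['tcp_pos'],env.observe()['ee_rot'])
ci,im,d=snap('wrist','w1.png'); print(ci); np.savez('w1.npz',im=im,d=d)
```

```text
[0.54069327 0.16898797 0.19938948] [-3.14111763e+00  4.21936317e-04  6.94760376e-02]
{'fx': 311.78281865883724, 'fy': 311.78281865883724, 'cx': 280.7613277922811, 'cy': 211.74945045078448, 'origin': array([0.62192468, 0.17460712, 0.37789135]), 'rotation': array([ 2.81613071e+00,  3.22308422e-04, -1.50099027e+00])}
```

View pics/w1.png

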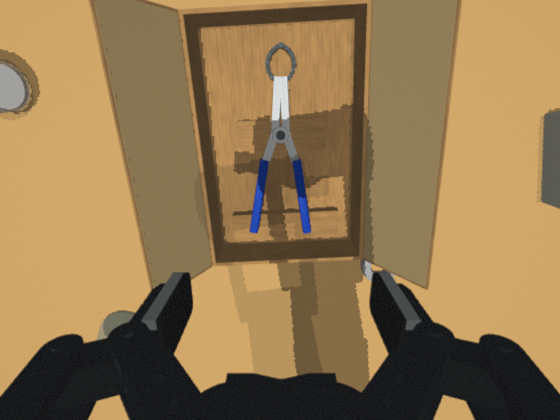

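The wrist view shows the pliers lying between open flaps: ring (281,61), pivot (281,134), blue handles (260,195)/(301,195).

Run:
```python
from h import *
z=np.load('w1.npz');im=z['im']; s=env.observe()
ci={'fx': 311.78281865883724, 'fy': 311.78281865883724, 'cx': 280.7613277922811, 'cy': 211.74945045078448, 'origin': np.array([0.62192468, 0.17460712, 0.37789135]), 'rotation': np.array([ 2.81613071e+00,  3.22308422e-04, -1.50099027e+00])}
hsv=cv2.cvtColor(im,cv2.COLOR_RGB2HSV); m=cv2.inRange(hsv,(105,120,40),(130,255,255)); m[:,:240]=0;m[:,320:]=0;m[:140]=0;m[245:]=0
n,l,st,ce=cv2.connectedComponentsWithStats(m); H=[]
for i in range(1,n):
    if st[i,4]<30: continue
    v,u=np.nonzero(l==i); Q=np.array([plane(ci,a,b,.034)[:2] for a,b in zip(u,v)])
    vx,vy,_,_=cv2.fitLine(Q.astype(np.float32),cv2.DIST_L2,0,.01,.01).ravel(); sg=np.sign(vx); c=Q.mean(0); ax=np.array([vx,vy])*sg
    t=(Q-c)@ax; print(st[i],c.round(4),np.degrees(np.arctan2(*ax[::-1])).round(2),t.min().round(4),t.max().round(4)); H.append((c,ax,t))
mid=(H[0][0]+H[1][0])/2; ax=H[0][1]+H[1][1]; ax/=np.linalg.norm(ax); print('mid',mid,'yaw',np.arctan2(*ax[::-1]),'grip',mid+.019*ax)
print('rear mid',sum(h[0]+h[1]*h[2].min() for h in H)/2,'front mid',sum(h[0]+h[1]*h[2].max() for h in H)/2)
print('pivot z.03',plane(ci,281,134.5,.03),'ring z.014',plane(ci,281,62,.0145), 'ring front/rear',plane(ci,281,43,.0155),plane(ci,281,78,.0155))
```

```text
[250 159  18  74 584] [0.5232 0.1932] -5.55 -0.0452 0.0424
[293 160  18  73 572] [0.5264 0.1443] 13.37 -0.0449 0.042
mid [0.5248031  0.16874197] yaw 0.06823546 grip [0.54375889 0.17003744]
rear mid [0.4804723  0.16573498] front mid [0.5663279  0.17154045]
pivot z.03 [0.59320858 0.17245169 0.03      ] ring z.014 [0.66649185 0.17758739 0.0145    ] ring front/rear [0.68422416 0.17883199 0.0155    ] [0.65083589 0.17648929 0.0155    ]
```

Call:
{"fn": "step_arm", "kwargs": {"targets": "0 0 0 0.06 -0.05 1 0; 0 0 0 0 0 1 0; 0 0 0 0 0 1 0; 0 0 0 0 0 1 0; 0 0 0 0 0 1 0"}}

```text
t: 9.85
tcp_pos: [0.5409, 0.1708, 0.0971]
ee_rot: [3.141, 0.003, 0.071]
ft_force: [-0.1, 0.1, 0.1]
width: 1.0
grip_force: 0.0
```

Call:
{"fn": "step_arm", "kwargs": {"targets": "0 0 0 0 0 1 0; 0 0 0 0 0 1 0; 0 0 0 0 0 1 0; 0 0 0 0 0 1 0; 0 0 0 0 0 0.4 0"}}

```text
t: 10.35
tcp_pos: [0.5391, 0.1703, 0.0077]
ee_rot: [3.141, 0.007, 0.071]
ft_force: [-0.5, -0.4, -0.3]
width: 0.995
grip_force: 0.0
```

Call:
{"fn": "step_arm", "kwargs": {"targets": "0 0 0 0 0 0.2 0; 0 0 0 0 0 0 0; 0 0 0 0 0 0 0.3; 0 0 0 0 0 0 0.3; 0 0 0 0 0 0 0.4"}}

```text
t: 10.85
tcp_pos: [0.5427, 0.1701, 0.009]
ee_rot: [-3.141, -0.002, 0.07]
ft_force: [-0.8, -0.3, 1.4]
width: 0.597
grip_force: 0.0
```

Call:
{"fn": "step_arm", "kwargs": {"targets": "0 0 0 0 0 0.1 0.45; 0 0 0 0 0 0 0.6; 0 0 0 0 0 0 0.8; 0 0 0 0 0 0 1; 0 0 0 0 0 0 1"}}

```text
t: 11.35
tcp_pos: [0.542, 0.1699, 0.006]
ee_rot: [3.142, -0.0, 0.07]
ft_force: [0.1, 0.7, 0.3]
width: 0.001
grip_force: 0.0
```

Call:
{"fn": "step_arm", "kwargs": {"targets": "0 0 0 0 0 0 1; 0 0 0 0 0 0 1; 0 0 0 0 0 0 1"}}

```text
t: 11.65
tcp_pos: [0.542, 0.17, 0.006]
ee_rot: [3.142, -0.0, 0.07]
ft_force: [-0.4, 1.3, 0.2]
width: 0.002
grip_force: 0.0
```

Fingers shut on nothing, so I look.

Run:
```python
from h import *
ci,im,d=snap('wrist'); ci2,im2,d2=snap('scene')
a=im[:, :, ::-1]; b=cv2.resize(im2[180:300,270:400,::-1],None,fx=2.15,fy=3.5)[:420]
cv2.imwrite('pics/w2.png',cv2.resize(cv2.hconcat([a,b[:,:240]]),(800,420)))
```

```text
(no output)
```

View pics/w2.png

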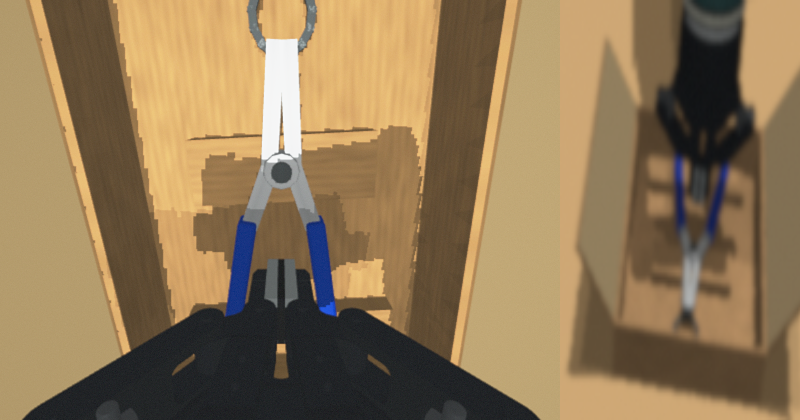

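Run:
```python
from h import *
s=env.observe();print(s['tcp_pos'],s['ee_rot'],s['width'],s['grip_force'],s['ft_force'])
ci,im,d=snap('wrist'); C=cloud(ci,d); np.savez('w3.npz',im=im,d=d); print(ci['origin'],ci['rotation'])
for u in (238,250,270,281,292,314,322):
    for v in (230,255,262,270,285,300): print(u,v,C[v,u].round(3),im[v,u],end=' | ')
    print()
```

```text
[0.54198613 0.16993374 0.00598624] [ 3.14148957e+00 -2.72615076e-05  6.99106437e-02] 0.001566291638168729 0.0 [-0.38656598  0.39761669 -0.37889412]
[0.62311654 0.1757152  0.1844968 ] [ 2.81652391e+00 -2.44937032e-04 -1.50051460e+00]
238 230 [0.561 0.194 0.034] [ 27  53 130] | 238 255 [0.547 0.193 0.034] [ 19  50 130] | 238 262 [0.542 0.193 0.033] [ 22  52 131] | 238 270 [0.538 0.193 0.034] [ 19  50 130] | 238 285 [0.529 0.193 0.035] [ 24  51 131] | 238 300 [0.519 0.192 0.035] [ 31  53 133] | 
250 230 [0.562 0.187 0.035] [ 22  53 132] | 250 255 [0.547 0.187 0.034] [ 20  48 124] | 250 262 [0.542 0.187 0.033] [ 34  51 113] | 250 270 [0.521 0.189 0.004] [103  82  74] | 250 285 [0.51  0.188 0.004] [94 76 54] | 250 300 [0.552 0.183 0.082] [34 37 38] | 
270 230 [0.55  0.177 0.004] [120  94  64] | 270 255 [0.533 0.176 0.005] [117  92  62] | 270 262 [0.552 0.176 0.05 ] [ 96 100 101] | 270 270 [0.552 0.176 0.057] [ 97 100  99] | 270 285 [0.552 0.175 0.071] [ 97 104 101] | 270 300 [0.553 0.175 0.082] [86 91 89] | 
281 230 [0.551 0.17  0.005] [124  98  64] | 281 255 [0.533 0.169 0.004] [123  96 
[... 262 characters left out ...]
2 262 [0.553 0.165 0.049] [ 98 103 103] | 292 270 [0.553 0.166 0.057] [ 96 102 101] | 292 285 [0.553 0.166 0.071] [ 99 103 103] | 292 300 [0.554 0.167 0.083] [77 81 83] | 
314 230 [0.564 0.154 0.034] [ 23  50 132] | 314 255 [0.55  0.153 0.035] [ 15  47 128] | 314 262 [0.545 0.152 0.034] [ 26  52 129] | 314 270 [0.54  0.152 0.034] [ 19  52 125] | 314 285 [0.528 0.15  0.028] [135 108 102] | 314 300 [0.503 0.145 0.006] [112  88  61] | 
322 230 [0.564 0.15  0.034] [ 23  52 130] | 322 255 [0.55  0.149 0.035] [ 23  52 131] | 322 262 [0.546 0.148 0.035] [ 31  55 134] | 322 270 [0.54  0.147 0.033] [ 23  48 130] | 322 285 [0.531 0.146 0.033] [ 20  53 131] | 322 300 [0.523 0.145 0.035] [ 25  53 132] |
```

Depth shows the real fingertips at z≈0.049 while the reported TCP is 0.006. The true tip therefore sits about 42 mm above the reported TCP, and the fingers closed above the handles. I'll open, go 40 mm lower watching force, and check.

Call:
{"fn": "step_arm", "kwargs": {"targets": "0 0 0 0 0 0 0; 0 0 0 0 0 0 0; 0 0 0 0 0 0 0; 0 0 0 0 0 0 0; 0 0 0 0 0 0 0"}}

```text
t: 12.3
tcp_pos: [0.542, 0.1699, 0.006]
ee_rot: [3.142, -0.0, 0.07]
ft_force: [-0.3, -0.0, 0.2]
width: 0.847
grip_force: 0.0
```

Call:
{"fn": "step_arm", "kwargs": {"targets": "0 0 0 0 0 0.5 0; 0 0 0 0 0 0.5 0; 0 0 0 0 0 0.3 0; 0 0 0 0 0 0 0; 0 0 0 0 0 0 0"}}

```text
t: 12.8
tcp_pos: [0.5417, 0.1699, -0.0206]
ee_rot: [3.141, 0.001, 0.07]
ft_force: [-0.1, -1.2, -0.1]
width: 1.0
grip_force: 0.0
```

Run:
```python
from h import *
s=env.observe();print(s['tcp_pos'],s['ee_rot'],s['width'],s['ft_force'])
ci,im,d=snap('wrist','w4.png'); C=cloud(ci,d)
# finger pixels: grey/dark, by colour, lower half; report lowest points per side
dark=(im.max(-1).astype(int)-im.min(-1)<14)&(im.max(-1)<130); dark[:250]=0
for a,b in((0,281),(281,560)):
    m=dark.copy(); m[:,:a]=0;m[:,b:]=0; P=C[m]; P=P[(P[:,0]>.53)&(P[:,0]<.57)&(P[:,2]<.1)&(P[:,2]>0.0)]
    print(len(P),np.percentile(P[:,2],[0.5,2,5]).round(4), P[P[:,2]<np.percentile(P[:,2],5)].mean(0).round(4))
```

```text
[ 0.5416548   0.169887   -0.02057699] [3.14138288e+00 9.77689759e-04 6.99481181e-02] 1.0003347619905179 [-0.06488256 -1.16853549 -0.14342352]
15334 [0.0321 0.0375 0.0453] [0.5428 0.2148 0.0383]
16081 [0.0331 0.038  0.0454] [0.5488 0.1258 0.0388]
```

Confirmed. Another 15 mm down, then close.

Call:
{"fn": "step_arm", "kwargs": {"targets": "0 0 0 0 0 0.4 0; 0 0 0 0 0 0.35 0; 0 0 0 0 0 0 0; 0 0 0 0 0 0 0.4; 0 0 0 0 0 0 0.4"}}

```text
t: 13.35
tcp_pos: [0.5421, 0.17, -0.0349]
ee_rot: [3.142, -0.0, 0.07]
ft_force: [0.6, 0.2, -0.0]
width: 0.687
grip_force: 0.0
```

Call:
{"fn": "step_arm", "kwargs": {"targets": "0 0 0 0 0 0 0.5; 0 0 0 0 0 0 0.6; 0 0 0 0 0 0 0.8; 0 0 0 0 0 0 1; 0 0 0 0 0 0 1"}}

```text
t: 13.85
tcp_pos: [0.5433, 0.1704, -0.0318]
ee_rot: [-3.141, -0.003, 0.07]
ft_force: [-4.2, -0.5, 10.1]
width: 0.39
grip_force: 60.0
```

Run:
```python
from h import *
s=env.observe();print(s['tcp_pos'],s['ee_rot'],s['width'],s['ft_force'],s['grip_force'])
ci,im,d=snap('wrist','w5.png')
```

```text
[ 0.5432888   0.17037149 -0.03183288] [-3.1410748  -0.00322104  0.07000339] 0.38957463311518886 [-4.23636105 -0.53882628 10.08140474] 60.02250353276821
```

View pics/w5.png

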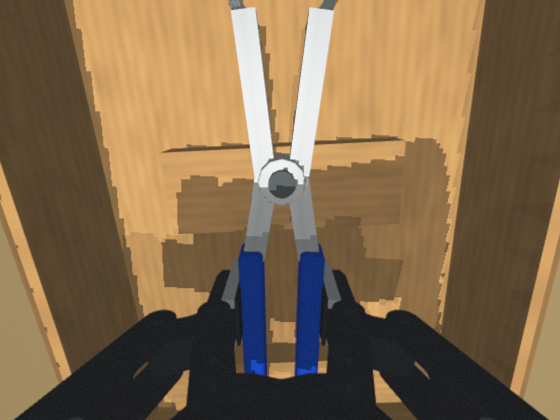

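Pliers are gripped, handles parallel (pixel rows 255–375) with the jaws spread. Lifting.

Call:
{"fn": "step_arm", "kwargs": {"targets": "0 0 0 0 0 -0.3 1; 0 0 0 0 0 -0.6 1; 0 0 0 0 0 -0.8 1; 0 0 0 0 0 -0.8 1; 0 0 0 0 0 -0.8 1"}}

```text
t: 14.4
tcp_pos: [0.5417, 0.1699, 0.0316]
ee_rot: [3.141, 0.001, 0.07]
ft_force: [-0.0, -0.4, -2.0]
width: 0.394
grip_force: 60.0
```

Call:
{"fn": "step_arm", "kwargs": {"targets": "0 0 0 0 0 -0.8 1; 0 0 0 0 0 -0.8 1; 0 0 0 0 0 -0.8 1; 0 0 0 0 0 -0.8 1; 0 0 0 0 0 -0.8 1"}}

```text
t: 14.9
tcp_pos: [0.5416, 0.1699, 0.1116]
ee_rot: [3.141, 0.001, 0.07]
ft_force: [0.8, 0.8, -1.9]
width: 0.393
grip_force: 60.0
```

Call:
{"fn": "step_arm", "kwargs": {"targets": "0 0 0 0 0 -0.5 1; 0 0 0 0 0 0 1; 0 0 0 0 0 0 1"}}

```text
t: 15.2
tcp_pos: [0.5417, 0.1699, 0.1205]
ee_rot: [3.141, 0.001, 0.07]
ft_force: [0.0, 0.1, -2.4]
width: 0.392
grip_force: 60.0
```

Run:
```python
from h import *
s=env.observe();print(s['tcp_pos'],s['ee_rot'],s['width'],s['ft_force'],s['grip_force'])
for n in('wrist','top'):
    ci,im,d=snap(n,n+'6.png'); np.savez(n+'6.npz',im=im,d=d,o=ci['origin'],r=ci['rotation'])
```

```text
[0.5416652  0.16987936 0.12053277] [3.14138936e+00 7.53443796e-04 6.99330244e-02] 0.39154854885057283 [ 0.01417628  0.07992199 -2.42123418] 60.02529680728912
```

View pics/wrist6.png

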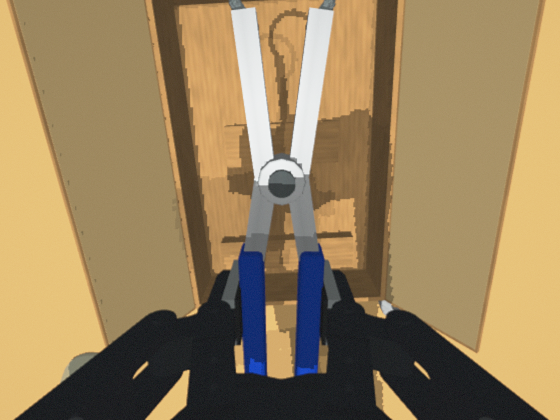

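Pliers hang level-looking, pivot at (281,182), jaws going out of view at the top; the ring lies beyond the frame. Now to compute ring pose from wrist depth and the top view.

Run:
```python
from h import *
s=env.observe(); T=np.array(s['tcp_pos']); R=rot(s['ee_rot'])
def load(n):
    z=np.load(n+'6.npz'); ci=optics.camera_info(n); ci['origin']=z['o']; ci['rotation']=z['r']; return ci,z['im'],z['d']
ci,im,d=load('wrist'); C=cloud(ci,d); hsv=cv2.cvtColor(im,cv2.COLOR_RGB2HSV)
b=cv2.inRange(hsv,(105,120,40),(130,255,255)); b[:245]=0;b[372:]=0
w=((im.min(-1)>190)).astype(np.uint8); w[:12]=0; w[150:]=0
for name,m in(('blueL',b[:, :]*(np.arange(560)<281)),('blueR',b*(np.arange(560)>281)),('jawL',w*(np.arange(560)<281)),('jawR',w*(np.arange(560)>281))):
    m=cv2.erode(m.astype(np.uint8),np.ones((5,5))); L=(C[m>0]-T)@R   # tool frame
    A=np.c_[L[:,:2],np.ones(len(L))]; k=np.linalg.lstsq(A,L[:,2],rcond=None)[0]
    print(name,len(L),'tool mean',L.mean(0).round(4),'slope zx,zy',k[:2].round(4),'xr',L[:,0].min().round(4),L[:,0].max().round(4))
dk=(im.max(-1)<90); cc=np.zeros_like(b); cc[165:200,262:300]=1; m=(dk&(cc>0)).astype(np.uint8)
v,u=np.nonzero(m); print('pivot px',u.mean(),v.mean(),((C[m>0]-T)@R).mean(0).round(4))
ci,im,d=load('top'); C=cloud(ci,d); L=(C-T)@R
m=(L[...,0]>.03)&(L[...,0]<.2)&(abs(L[...,1])<.05)&(L[...,2]>-.075)&(L[...,2]<0)
v,u=np.nonzero(m); print('top px',m.sum(), u.min(),u.max(),v.min(),v.max()); print(L[m].min(0),L[m].max(0))
cv2.imwrite('pics/top6c.png',cv2.resize(im[130:230,180:260,::-1],None,fx=6,fy=6,interpolation=3))
```

```text
blueL 2218 tool mean [-0.0003 -0.012  -0.0675] slope zx,zy [-0.1016 -0.741 ] xr -0.0327 0.0815
blueR 2239 tool mean [-0.0006  0.0118 -0.0676] slope zx,zy [-0.1153  0.838 ] xr -0.0326 0.0815
jawL 2474 tool mean [ 0.0904 -0.0101 -0.0624] slope zx,zy [-0.1105 -1.2424] xr 0.0674 0.1109
jawR 2469 tool mean [ 0.0904  0.0105 -0.0621] slope zx,zy [-0.047  0.516] xr 0.0675 0.1108
pivot px 281.0743034055728 188.10216718266253 [ 0.0539  0.     -0.0704]
top px 66 200 217 143 157
[ 0.10740697 -0.0211403  -0.062768  ] [ 0.1469681   0.02008133 -0.0398263 ]
```

View pics/top6c.png

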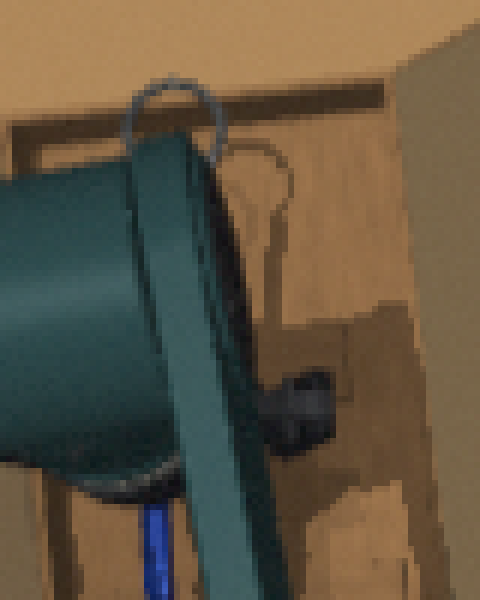

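Run:
```python
from h import *
from scipy.stats import theilslopes
s=env.observe(); T=np.array(s['tcp_pos']); R=rot(s['ee_rot'])
def load(n):
    z=np.load(n+'6.npz'); ci=optics.camera_info(n); ci['origin']=z['o']; ci['rotation']=z['r']; return ci,z['im'],z['d']
ci,im,d=load('wrist'); L=(cloud(ci,d)-T)@R; hsv=cv2.cvtColor(im,cv2.COLOR_RGB2HSV)
b=cv2.erode(cv2.inRange(hsv,(105,120,40),(130,255,255)),np.ones((3,3))); b[:245]=0;b[372:]=0
w=cv2.erode((im.min(-1)>190).astype(np.uint8),np.ones((3,3))); w[:5]=0; w[150:]=0
for n,m in(('blue',b),('jaw',w)):
    for sd in(0,1):
        q=L[(m>0)&((np.arange(560)>281)==sd)]; q=q[abs(q[:,2]+.065)<.006]; i=np.random.default_rng(0).choice(len(q),800)
        k=theilslopes(q[i,2],q[i,0]); print(n,sd,k[0].round(4),np.median(q,0).round(4),'x',np.percentile(q[:,0],[1,99]).round(4),'y',np.percentile(q[:,1],[1,99]).round(4))
        for a in np.arange(-.04,.12,.02):
            z=q[(q[:,0]>a)&(q[:,0]<a+.02)]; 
            if len(z)>30: print('   ',a.round(2),np.median(z,0).round(4))
# pivot circle
g=cv2.medianBlur(cv2.cvtColor(im,cv2.COLOR_RGB2GRAY),3)
hc=cv2.HoughCircles(g,cv2.HOUGH_GRADIENT,1,50,param1=80,param2=12,minRadius=9,maxRadius=28); hc=[c for c in hc[0] if abs(c[0]-281)<15 and abs(c[1]-182)<15]; print('pivot',hc)
for c in hc:
    print((plane(ci,c[0],c[1],T[2]+.070)-T)@R, L[int(c[1])-2:int(c[1])+3,int(c[0])-2:int(c[0])+3,2].mean())
ci,im,d=load('top')
print('ring top view', ((plane(ci,209.3,151.9,T[2]+.048)-T)@R).round(4))
```

```text
blue 0 0.0065 [ 0.0004 -0.012  -0.0671] x [-0.0327  0.0252] y [-0.0166 -0.0077]
    -0.04 [-0.0265 -0.0118 -0.0671]
    -0.02 [-0.0096 -0.012  -0.0672]
    0.0 [ 0.0104 -0.012  -0.0671]
    0.02 [ 0.0232 -0.0123 -0.0667]
blue 1 0.0063 [-0.0003  0.0118 -0.0671] x [-0.0326  0.0251] y [0.0073 0.0165]
    -0.04 [-0.0266  0.0114 -0.0673]
    -0.02 [-0.0096  0.0118 -0.0672]
    0.0 [ 0.0106  0.0119 -0.0671]
    0.02 [ 0.0232  0.0124 -0.0667]
jaw 0 0.0056 [ 0.0914 -0.0102 -0.0619] x [0.0672 0.1114] y [-0.0154 -0.0048]
    0.06 [ 0.0736 -0.0082 -0.062 ]
    0.08 [ 0.0905 -0.0102 -0.0619]
    0.1 [ 0.106  -0.0119 -0.0618]
jaw 1 0.0081 [ 0.0913  0.0105 -0.0619] x [0.0672 0.1114] y [0.0049 0.0157]
    0.06 [ 0.0736  0.0084 -0.062 ]
    0.08 [ 0.0905  0.0105 -0.0619]
    0.1 [ 0.106   0.0123 -0.0618]
pivot [array([279.5, 186.5,  27.4], dtype=float32)]
[ 0.0544735  -0.00055183 -0.07013607] -0.07010177904627599
ring top view [ 0.1235  0.0017 -0.0483]
```

Ring centre in the tool frame is ≈ (0.126, 0, −0.046), level to 0.4°. I turn to yaw 0.5 and travel to a hover above the axle.

Call:
{"fn": "step_arm", "kwargs": {"targets": "0 0 -0.082 0 0 0 1; 0 0 -0.082 0 0 0 1; 0 0 -0.082 0 0 0 1; 0 0 -0.082 0 0 0 1; 0 0 -0.082 0 0 0 1"}}

```text
t: 15.8
tcp_pos: [0.5412, 0.1698, 0.1196]
ee_rot: [-3.141, 0.003, 0.503]
ft_force: [0.4, 0.3, -1.9]
width: 0.39
grip_force: 60.0
```

Call:
{"fn": "step_arm", "kwargs": {"targets": "0 0 0 -0.69 0.96 0 1; 0 0 0 -0.69 0.96 0 1; 0 0 0 -0.69 0.96 0 1; 0 0 0 -0.69 0.96 0 1; 0 0 0 -0.69 0.96 0 1"}}

```text
t: 16.3
tcp_pos: [0.5265, 0.0518, 0.1197]
ee_rot: [-3.141, 0.002, 0.499]
ft_force: [0.5, -0.0, -2.6]
width: 0.392
grip_force: 60.1
```

Call:
{"fn": "step_arm", "kwargs": {"targets": "0 0 0 -0.69 0.96 0 1; 0 0 0 -0.69 0.96 0 1; 0 0 0 -0.69 0.96 0 1; 0 0 0 -0.69 0.96 0 1; 0 0 0 -0.69 0.96 0 1"}}

```text
t: 16.8
tcp_pos: [0.5119, -0.0655, 0.1198]
ee_rot: [-3.14, 0.002, 0.499]
ft_force: [0.3, -0.2, -1.9]
width: 0.39
grip_force: 60.1
```

Call:
{"fn": "step_arm", "kwargs": {"targets": "0 0 0 -0.69 0.96 0 1; 0 0 0 -0.69 0.96 0 1; 0 0 0 -0.69 0.96 0 1; 0 0 0 -0.69 0.96 0 1; 0 0 0 -0.69 0.96 0 1"}}

```text
t: 17.3
tcp_pos: [0.4973, -0.1827, 0.1198]
ee_rot: [-3.14, 0.001, 0.499]
ft_force: [0.1, -0.1, -1.5]
width: 0.39
grip_force: 60.1
```

Call:
{"fn": "step_arm", "kwargs": {"targets": "0 0 0 -0.69 0.96 0.4 1; 0 0 0 -0.6 0.7 0.5 1; 0 0 0 -0.5 0.7 0.5 1; 0 0 0 0 0 0 1; 0 0 0 0 0 0 1"}}

```text
t: 17.8
tcp_pos: [0.4889, -0.2402, 0.092]
ee_rot: [-3.139, 0.001, 0.499]
ft_force: [0.6, -0.1, -2.5]
width: 0.389
grip_force: 60.1
```

Run:
```python
from h import *
s=env.observe(); T=np.array(s['tcp_pos']); R=rot(s['ee_rot'])
print(s['t'],T,s['ee_rot'],s['width'],'ring',T+R@[.126,0,-.0463])
ims=[]
for n in('top','scene'):
    ci,im,d=snap(n); np.savez(n+'7.npz',im=im,d=d)
    o,RR=np.array(ci['origin']),rot(ci['rotation']); p=RR.T@(np.array([.5985,-.1935,.11])-o); u,v=ci['fx']*p[0]/p[2]+ci['cx'],ci['fy']*p[1]/p[2]+ci['cy']; print(n,u,v)
    u,v=int(u),int(v); ims.append(cv2.resize(im[v-30:v+30,u-33:u+33,::-1],None,fx=6,fy=6,interpolation=3)); print('crop origin',u-33,v-30)
cv2.imwrite('pics/c7.png',cv2.hconcat(ims))
```

```text
17.8 [ 0.48888428 -0.24018875  0.09203283] [-3.13941481e+00  5.00775251e-04  4.98716854e-01] 0.3889491710342029 ring [ 0.59960568 -0.18000054  0.13826961]
top 361.51484330784103 183.98626065785086
crop origin 328 153
scene 203.17570601846927 205.2739885425188
crop origin 170 175
```

View pics/c7.png

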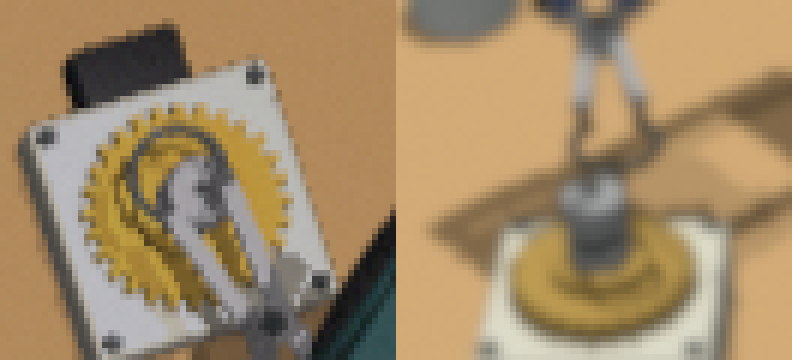

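The top crop shows the ring at crop (179,175), roughly 14 mm from the axle end at (203,188). For an accurate fix I back off 40 mm so the wrist camera sees the axle end.

Call:
{"fn": "step_arm", "kwargs": {"targets": "0 0 0 -0.8 0 0 1; 0 0 0 -0.8 0 0 1; 0 0 0 -0.4 0 0 1; 0 0 0 0 0 0 1; 0 0 0 0 0 0 1"}}

```text
t: 18.4
tcp_pos: [0.4541, -0.2599, 0.0933]
ee_rot: [3.141, -0.001, 0.499]
ft_force: [0.1, 0.2, -2.2]
width: 0.391
grip_force: 60.1
```

```bash
cat > ax.py <<'E'
from h import *
s=env.observe(); T=np.array(s['tcp_pos']); R=rot(s['ee_rot'])
ci,im,d=snap('wrist','w8.png'); np.savez('w8.npz',im=im,d=d,o=ci['origin'],r=ci['rotation'])
W=cloud(ci,d); L=(W-T)@R
print(s['t'],T,s['ee_rot'])
m=((abs(W[...,2]-.106)<.006)&(L[...,0]>.05)&(L[...,0]<.13)).astype(np.uint8)
m=cv2.morphologyEx(m,cv2.MORPH_OPEN,np.ones((3,3))); n,l,st,ce=cv2.connectedComponentsWithStats(m)
for i in range(1,n):
    if st[i,4]<100: continue
    P=W[l==i]; c=max(cv2.findContours((l==i).astype(np.uint8),0,1)[0],key=cv2.contourArea)[:,0]
    zt=np.median(P[:,2]); Q=np.array([plane(ci,a,b,zt) for a,b in c]); (x,y),r=cv2.minEnclosingCircle((Q[:,:2]).astype(np.float32))
    p=np.array([x,y,zt]); print(st[i],'z',zt.round(4),'circ',p.round(4),r,'tool',((p-T)@R).round(4),'centroid tool',((P-T)@R).mean(0).round(4))
E
python3 ax.py
```

```text
18.4 [ 0.45410429 -0.25989256  0.09332972] [ 3.14100676e+00 -7.34438377e-04  4.98520760e-01]
```

View pics/w8.png

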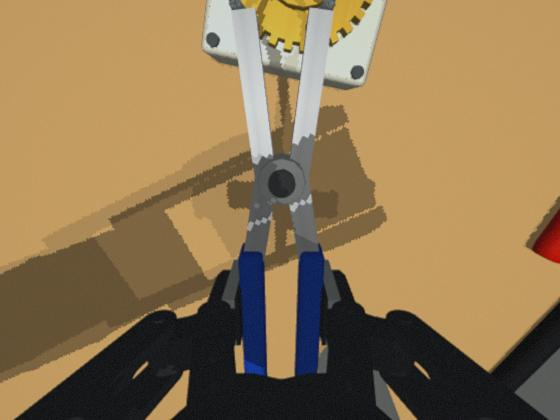

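The axle lies just beyond the top of the frame; only the gear is visible at (310,15). I move 60 mm forward and 11 mm sideways, still well above the stub, so it shows between the jaws.

Call:
{"fn": "step_arm", "kwargs": {"targets": "0 0 0 0.7 0.15 0 1; 0 0 0 0.7 0.15 0 1; 0 0 0 0.8 0.15 0 1; 0 0 0 0.8 0.1 0 1; 0 0 0 0 0 0 1"}}

```text
t: 18.95
tcp_pos: [0.5147, -0.2392, 0.0927]
ee_rot: [-3.141, -0.001, 0.502]
ft_force: [-0.4, -1.0, -2.1]
width: 0.392
grip_force: 60.1
```

```bash
python3 ax.py
```

```text
18.95 [ 0.5146741  -0.23923253  0.0926913 ] [-3.14140860e+00 -8.84635738e-04  5.02237694e-01]
[ 262   44   41   65 2143] z 0.1066 circ [ 0.5987 -0.1947  0.1066] 0.01484648883342743 tool [ 0.0951  0.0014 -0.0138] centroid tool [ 0.096   0.0002 -0.0138]
```

```bash
cat > fit.py <<'E'
from h import *
from scipy.optimize import least_squares
def fit(pose=None):
    s=env.observe(); T=np.array(s['tcp_pos']); R=rot(s['ee_rot'])
    z=np.load('w8.npz'); ci=optics.camera_info('wrist'); ci['origin'],ci['rotation']=z['o'],z['r']; W=cloud(ci,z['d'])
    m=(abs(W[...,2]-.1066)<.006); E=[]
    c0=None
    v,u=np.nonzero(m); uc=int(np.median(u))
    for col in range(uc-14,uc+15):
        r=np.nonzero(m[:,col])[0]; r=r[(r<150)]
        if len(r)<10: continue
        for e in (r.min()-.5,r.max()+.5): E.append(((plane(ci,col,e,.106)-T)@R)[:2])
    E=np.array(E); f=least_squares(lambda p:np.hypot(E[:,0]-p[0],E[:,1]-p[1])-.015,[E[:,0].mean(),E[:,1].mean()],loss='soft_l1',f_scale=.0003)
    print('axle tool',f.x.round(4),'res mm',(np.median(abs(f.fun))*1e3).round(2),'world',(T+R@[*f.x,0]).round(4),len(E))
fit()
E
python3 fit.py
python3 - <<'E'
from h import *
for n,z in(('top',.106),):
    ci=optics.camera_info(n); print(plane(ci,361.5,184.1,z))
E
```

```text
axle tool [0.0964 0.0023] res mm 0.26 world [ 0.5991 -0.1954  0.0926] 58
[ 0.59885506 -0.19407822  0.106     ]
```

Call:
{"fn": "step_arm", "kwargs": {"targets": "0 0 0 -0.5 0.03 0 1; 0 0 0 -0.5 0.03 0 1; 0 0 0 -0.5 0.025 0.2 1; 0 0 0 0 0 0.4 1; 0 0 0 0 0 0.4 1"}}

```text
t: 19.5
tcp_pos: [0.486, -0.2569, 0.0725]
ee_rot: [3.141, -0.0, 0.498]
ft_force: [-0.3, -0.9, -2.3]
width: 0.394
grip_force: 60.1
```

Call:
{"fn": "step_arm", "kwargs": {"targets": "0 0 0 0 0 0.2 1; 0 0 0 0 0 0.15 1; 0 0 0 0 0 0 1; 0 0 0 0 0 0 1; 0 0 0 0 0 0 1"}}

```text
t: 20.0
tcp_pos: [0.487, -0.2566, 0.0664]
ee_rot: [3.141, -0.0, 0.5]
ft_force: [0.8, 0.6, -2.8]
width: 0.394
grip_force: 60.1
```

```bash
cat > chk.py <<'E'
from h import *
s=env.observe(); T=np.array(s['tcp_pos']); R=rot(s['ee_rot'])
p=T+R@[.126,0,-.0463]
print(s['t'],T.round(4),s['ee_rot'].round(4),s['width'].round(3),s['ft_force'].round(1),'ring',p.round(4),'off(mm) world vs (.5989,-.1949)',((p[:2]-[.5989,-.1949])*1e3).round(1), 'tool', (R.T@(np.array([.5989,-.1949,p[2]])-p)*1e3).round(1))
E
python3 chk.py
cat > ring.py <<'E'
from h import *
from scipy.optimize import least_squares
# fit ring circle in the top view at the ring's height, against the gear's yellow
s=env.observe(); T=np.array(s['tcp_pos']); R=rot(s['ee_rot']); p=T+R@[.126,0,-.0463]
ci,im,d=snap('top'); hsv=cv2.cvtColor(im,cv2.COLOR_RGB2HSV)
o=np.array(ci['origin']); q=rot(ci['rotation']).T@(p-o); u0,v0=ci['fx']*q[0]/q[2]+ci['cx'],ci['fy']*q[1]/q[2]+ci['cy']; print('pred px',u0,v0)
S=cv2.resize(im,None,fx=8,fy=8,interpolation=cv2.INTER_CUBIC); g=cv2.cvtColor(S,cv2.COLOR_RGB2HSV)[...,1].astype(float)
E=[]
dirr=R@[1,0,0]
for a in np.radians(np.arange(-120,121,5)):
    w=np.array([np.cos(a)*dirr[0]-np.sin(a)*dirr[1],np.sin(a)*dirr[0]+np.cos(a)*dirr[1],0]); rs=np.arange(.013,.026,.0003); val=[]
    for r in rs:
        q=rot(ci['rotation']).T@(p+w*r-o); u,v=ci['fx']*q[0]/q[2]+ci['cx'],ci['fy']*q[1]/q[2]+ci['cy']; val.append(g[int((v+.5)*8),int((u+.5)*8)])
    i=int(np.argmin(val)); print(int(np.degrees(a)),round(rs[i]*1e3,1),int(val[i]),int(max(val)),end=' | '); E.append(((p+w*rs[i])[:2],val[i]))
Q=np.array([e[0] for e in E])
f=least_squares(lambda c:np.hypot(*(Q-c).T)-.019,p[:2],loss='soft_l1',f_scale=.0005); print('\nring top-view',f.x.round(4),'pred',p.round(4))
E
python3 ring.py
```

```text
pred px 362.77758408430805 184.18117396281522
-119 17.5 19 173 | -115 17.8 9 177 | -110 17.8 21 171 | -105 17.5 13 175 | -100 16.9 11 176 | -95 16.9 4 174 | -90 17.2 3 174 | -85 17.2 4 181 | -80 16.6 4 178 | -75 17.2 11 175 | -70 17.5 19 174 | -65 17.5 26 164 | -59 17.8 11 172 | -55 17.8 4 178 | -50 18.1 34 180 | -45 18.7 23 174 | -40 18.1 21 178 | -35 17.8 23 177 | -29 13.0 27 180 | -25 17.8 11 178 | -20 17.2 4 177 | -14 18.7 4 176 | -10 17.8 4 173 | -5 16.6 3 174 | 0 16.9 0 180 | 5 13.0 5 171 | 10 16.9 3 175 | 14 17.8 3 177 | 20 19.3 0 171 | 25 17.2 0 173 | 29 19.6 3 170 | 35 20.2 0 170 | 40 13.0 5 170 | 45 20.2 0 170 | 50 19.9 4 174 | 55 19.3 3 174 | 59 19.6 3 169 | 65 21.1 4 174 | 70 22.0 4 175 | 75 22.3 0 169 | 80 17.5 0 163 | 85 17.5 0 157 | 90 17.2 2 162 | 95 13.9 5 158 | 100 16.6 4 158 | 105 13.9 3 163 | 110 14.2 3 164 | 115 16.3 2 165 | 119 16.6 3 168 | 
ring top-view [ 0.5964 -0.1954] pred [ 0.5976 -0.1962  0.1127]Traceback (most recent call last):
  File "chk.py", line 4, in <module>
    print(s['t'],T.round(4),s['ee_rot'].round(4),s['width'].round(3),s['ft_force'].round(1),'ring',p.round(4),'off(mm) world vs (.5989,-.1949)',((p[:2]-[.5989,-.1949])*1e3).round(1), 'tool', (R.T@(np.array([.5989,-.1949,p[2]])-p)*1e3).round(1))
                                                 ^^^^^^^^^^^^^^^^
AttributeError: 'float' object has no attribute 'round'
```

Call:
{"fn": "step_arm", "kwargs": {"targets": "0 0 0 0.11 -0.015 0 1; 0 0 0 0 0 0 1; 0 0 0 0 0 0 1"}}

```text
t: 20.35
tcp_pos: [0.4885, -0.2552, 0.0661]
ee_rot: [3.141, -0.0, 0.5]
ft_force: [0.2, -0.2, -2.4]
width: 0.396
grip_force: 60.1
```

```bash
sed -i "s/s\['width'\].round(3)/round(s['width'],3)/" chk.py; python3 chk.py; python3 ring.py | tail -1;  python3 - <<'E'
# wrist view: lugs/jaws & axle rim visible? print height samples at the top rows
from h import *
s=env.observe(); T=np.array(s['tcp_pos']); R=rot(s['ee_rot'])
ci,im,d=snap('wrist','w9.png'); W=cloud(ci,d); L=(W-T)@R
for u in (262,270,276,281,286,292,300): print(u,[tuple(W[v,u].round(3)) for v in (0,6)], L[0,u].round(3))
E
```

```text
20.35 [ 0.4885 -0.2552  0.0661] [ 3.1413 -0.      0.4995] 0.396 [ 0.2 -0.2 -2.4] ring [ 0.5991 -0.1948  0.1124] off(mm) world vs (.5989,-.1949) [0.2 0.1] tool [-0.2 -0.  -0. ]
ring top-view [ 0.5976 -0.1947] pred [ 0.5991 -0.1948  0.1124]
262 [(np.float64(0.59), np.float64(-0.191), np.float64(0.107)), (np.float64(0.589), np.float64(-0.192), np.float64(0.106))] [ 0.12  -0.008 -0.041]
270 [(np.float64(0.591), np.float64(-0.194), np.float64(0.107)), (np.float64(0.59), np.float64(-0.195), np.float64(0.107))] [ 0.12  -0.005 -0.041]
276 [(np.float64(0.593), np.float64(-0.196), np.float64(0.106)), (np.float64(0.591), np.float64(-0.197), np.float64(0.107))] [ 0.12  -0.002 -0.04 ]
281 [(np.float64(0.594), np.float64(-0.197), np.float64(0.106)), (np.float64(0.592), np.float64(-0.198), np.float64(0.106))] [ 0.12 -0.   -0.04]
286 [(np.float64(0.594), np.float64(-0.199), np.float64(0.108)), (np.float64(0.593), np.float64(-0.2), np.float64(0.106))] [ 0.12   0.002 -0.041]
292 [(np.float64(0.595), np.float64(-0.201), np.float64(0.108)), (np.float64(0.593), np.float64(-0.202), np.float64(0.108))] [ 0.12   0.004 -0.042]
300 [(np.float64(0.597), np.float64(-0.204), np.float64(0.106)), (np.float64(0.595), np.float64(-0.205), np.float64(0.107))] [ 0.12   0.007 -0.04 ]
```

The wrist view now shows the rear arc of the axle end; I fit that for centring.

```bash
cat > arc.py <<'E'
from h import *
from scipy.optimize import least_squares
s=env.observe(); T=np.array(s['tcp_pos']); R=rot(s['ee_rot'])
ci,im,d=snap('wrist'); W=cloud(ci,d); m=abs(W[...,2]-.106)<.006; E=[]
for u in range(250,313,2):
    r=np.nonzero(~m[:60,u])[0]; k=r[0] if len(r) else 60
    if 4<k<60:
        p=(plane(ci,u,k-.5,.106)-T)@R; nz=W[min(k+2,60),u,2]
        if nz<.09: E.append(p[:2])   # true edge: gear below, not a jaw above
E=np.array(E); print(len(E),E[::3].round(4).tolist())
f=least_squares(lambda p:np.hypot(E[:,0]-p[0],E[:,1]-p[1])-.015,[.126,0],loss='soft_l1',f_scale=.0003); print('axle tool',f.x.round(4),np.median(abs(f.fun)))
E
python3 arc.py
```

```text
0 []Traceback (most recent call last):
  File "arc.py", line 11, in <module>
    f=least_squares(lambda p:np.hypot(E[:,0]-p[0],E[:,1]-p[1])-.015,[.126,0],loss='soft_l1',f_scale=.0003); print('axle tool',f.x.round(4),np.median(abs(f.fun)))
    return func(*args, **kwargs)
    vector_fun = VectorFunction(
        fun_wrapped,
    ...<6 lines>...
        workers=workers
    )
    self._update_fun()
    ~~~~~~~~~~~~~~~~^^
    self.f = self.fun_wrapped(xp_copy(self.x))
             ~~~~~~~~~~~~~~~~^^^^^^^^^^^^^^^^^
    return np.atleast_1d(self.fun(x))
                         ~~~~~~~~^^^
    return self.f(x, *self.args, **self.kwargs)
           ~~~~~~^^^^^^^^^^^^^^^^^^^^^^^^^^^^^^
  File "arc.py", line 11, in <lambda>
    f=least_squares(lambda p:np.hypot(E[:,0]-p[0],E[:,1]-p[1])-.015,[.126,0],loss='soft_l1',f_scale=.0003); print('axle tool',f.x.round(4),np.median(abs(f.fun)))
                                      ~^^^^^
IndexError: too many indices for array: array is 1-dimensional, but 2 were indexed
```

```bash
cat > arc.py <<'E'
from h import *
from scipy.optimize import least_squares
s=env.observe(); T=np.array(s['tcp_pos']); R=rot(s['ee_rot'])
ci,im,d=snap('wrist'); W=cloud(ci,d); L=(W-T)@R
m=(W[...,2]>.0895)&(W[...,2]<.102)&(L[...,0]>.105)&(L[...,0]<.125)&(abs(L[...,1])<.013)
m[60:]=0; E=L[m]; print(len(E),E.min(0).round(4),E.max(0).round(4))
for a in np.arange(-.012,.012,.004):
    q=E[(E[:,1]>=a)&(E[:,1]<a+.004)]
    if len(q): print(a.round(3),len(q),np.median(q,0).round(4))
f=least_squares(lambda p:np.hypot(E[:,0]-p[0],E[:,1]-p[1])-.015,[.126,0],loss='soft_l1',f_scale=.0005); print('axle tool',f.x.round(4),np.median(abs(f.fun)).round(5))
E
python3 arc.py
```

```text
309 [ 0.1109 -0.0104 -0.036 ] [ 0.1187  0.0127 -0.0236]
-0.012 33 [ 0.1139 -0.009  -0.03  ]
-0.008 60 [ 0.1124 -0.006  -0.0298]
-0.004 64 [ 0.1112 -0.002  -0.0299]
0.0 62 [ 0.1113  0.0018 -0.0301]
0.004 59 [ 0.1127  0.0061 -0.0303]
0.008 30 [ 0.1141  0.009  -0.0293]
axle tool [ 0.1261 -0.0002] 0.00012
```

Axle is centred to 0.2 mm. Lowering gently.

Call:
{"fn": "step_arm", "kwargs": {"targets": "0 0 0 0 0 0.1 1; 0 0 0 0 0 0.15 1; 0 0 0 0 0 0.1 1; 0 0 0 0 0 0.1 1; 0 0 0 0 0 0 1"}}

```text
t: 21.05
tcp_pos: [0.4881, -0.255, 0.0564]
ee_rot: [-3.141, 0.001, 0.499]
ft_force: [0.3, 0.7, -2.7]
width: 0.395
grip_force: 60.1
```

```bash
python3 chk.py; python3 arc.py|tail -1
```

```text
21.05 [ 0.4881 -0.255   0.0564] [-3.1408e+00  5.0000e-04  4.9930e-01] 0.395 [ 0.3  0.7 -2.7] ring [ 0.5988 -0.1947  0.1027] off(mm) world vs (.5989,-.1949) [-0.1  0.2] tool [ 0.   0.2 -0. ]
axle tool [1.263e-01 1.000e-04] 0.00013
```

Call:
{"fn": "step_arm", "kwargs": {"targets": "0 0 0 0 0 0.15 1; 0 0 0 0 0 0.15 1; 0 0 0 0 0 0.15 1; 0 0 0 0 0 0.1 1; 0 0 0 0 0 0 1"}}

```text
t: 21.6
tcp_pos: [0.4881, -0.255, 0.0454]
ee_rot: [-3.141, 0.001, 0.499]
ft_force: [-0.2, 0.3, -2.4]
width: 0.395
grip_force: 60.1
```

Call:
{"fn": "step_arm", "kwargs": {"targets": "0 0 0 0 0 0.1 1; 0 0 0 0 0 0.1 1; 0 0 0 0 0 0.1 1; 0 0 0 0 0 0 1; 0 0 0 0 0 0 1"}}

```text
t: 22.1
tcp_pos: [0.4884, -0.2552, 0.04]
ee_rot: [-3.142, 0.0, 0.499]
ft_force: [-0.0, -0.0, -1.7]
width: 0.392
grip_force: 60.1
```

```bash
python3 chk.py; sed -i 's/W\[...,2\]>.0895/W[...,2]>.093/' arc.py; python3 arc.py|tail -1
python3 - <<'E'
from h import *
s=env.observe(); T=np.array(s['tcp_pos']); R=rot(s['ee_rot'])
ci,im,d=snap('wrist'); L=(cloud(ci,d)-T)@R; W=cloud(ci,d); hsv=cv2.cvtColor(im,cv2.COLOR_RGB2HSV)
b=cv2.erode(cv2.inRange(hsv,(105,120,40),(130,255,255)),np.ones((3,3))); b[:245]=0;b[372:]=0
q=L[b>0]; q=q[abs(q[:,2]+.065)<.006]; print('handle',np.median(q,0).round(4),np.polyfit(q[:,0],q[:,2],1).round(4),'front',np.percentile(q[:,0],99))
m=(abs(W[...,2]-.1066)<.004)&(L[...,0]>.112)&(abs(L[...,1])<.008); m[60:]=0; print('stub top z',np.median(W[m][:,2]),m.sum())
ci,im,d=snap('top'); C=cloud(ci,d)
E
```

```text
22.1 [ 0.4884 -0.2552  0.04  ] [-3.1415e+00  1.0000e-04  4.9930e-01] 0.392 [-0.  -0.  -1.7] ring [ 0.599  -0.1948  0.0862] off(mm) world vs (.5989,-.1949) [0.1 0.1] tool [-0.1  0.   0. ]
axle tool [ 1.216e-01 -1.000e-04] 0.00325
handle [-0.      0.007  -0.0662] [ 0.0108 -0.0661] front 0.024858354348761526
stub top z 0.10559018943146412 192
```

Ring ≈1.2 mm above the groove's middle; final small step.

Call:
{"fn": "step_arm", "kwargs": {"targets": "0 0 0 0 0 0.055 1; 0 0 0 0 0 0 1; 0 0 0 0 0 0 1; 0 0 0 0 0 0 1; 0 0 0 0 0 0 1"}}

```text
t: 22.75
tcp_pos: [0.4884, -0.2552, 0.0389]
ee_rot: [3.141, 0.0, 0.499]
ft_force: [0.4, 0.3, -2.2]
width: 0.388
grip_force: 60.1
```

```bash
python3 chk.py; sed -i 's/W\[...,2\]>.093)/W[...,2]>.0955)/; s/L\[...,0\]<.125/L[...,0]<.119/' arc.py; python3 arc.py
python3 - <<'E'
from h import *
ci,im,d=snap('top');C=cloud(ci,d)
for v in(180,225): print([tuple(C[v,u,1:].round(3).tolist()) for u in list(range(159,190,6))+list(range(245,278,6))])
E
```

```text
22.75 [ 0.4884 -0.2552  0.0389] [3.1415 0.     0.4993] 0.388 [ 0.4  0.3 -2.2] ring [ 0.599  -0.1949  0.0852] off(mm) world vs (.5989,-.1949) [0.1 0. ] tool [-0.1 -0.   0. ]
1023 [ 0.105  -0.013  -0.0631] [ 0.1152  0.013  -0.0566]
-0.012 302 [ 0.1088 -0.01   -0.0606]
-0.008 63 [ 0.1124 -0.006  -0.0597]
-0.004 72 [ 0.1112 -0.002  -0.0603]
0.0 70 [ 0.1113  0.002  -0.0605]
0.004 63 [ 0.1126  0.0061 -0.0602]
0.008 307 [ 0.1087  0.0099 -0.0606]
axle tool [1.208e-01 1.000e-04] 0.00253
[(0.338, -0.0), (0.294, 0.114), (0.284, 0.093), (0.275, 0.066), (0.262, 0.053), (0.255, 0.006), (0.104, 0.001), (0.084, 0.06), (0.067, 0.088), (0.05, 0.113), (0.039, 0.002), (0.023, 0.005)]
[(0.334, -0.0), (0.288, 0.125), (0.278, 0.104), (0.266, 0.091), (0.255, 0.068), (0.246, 0.039), (0.101, 0.017), (0.086, 0.004), (0.066, 0.065), (0.05, 0.094), (0.034, 0.116), (0.022, 0.004)]
```

Central columns of the stub match the centred profile exactly (0.1112 at the rear), both flaps are still open, and there is no contact force. Handing in.

```bash
python3 -c "
from plant import ticket; print(ticket.close_job())"
```

```text
the job is handed in; nothing more can be done
None
```

The job is handed in after 22.75 s of robot time: by my last measurements the spread ring is level, within about 0.2 mm of the axle's axis and 1 mm of the groove's mid-height, with no contact force seen. The pliers are still gripped and both flaps are folded back; the bystanders were not re-measured, and no verdict was shown.

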